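Rock a jammed battery pack out of its charging dock

ROBOT

A 6-joint arm with a two-finger parallel gripper is mounted at the origin on the work surface. World frame = base frame: x ahead of the robot, y to its left, z up, the work surface at z = 0. Lengths are in mm, angles in degrees, forces in N, time in s.
With the tool pointing down it reaches from about 350 to 775 mm from the base axis. Payload 7.3 kg.
Tool frame: the origin (TCP) lies midway between the tips of the shut fingers; the grasp point (between the pads) lies tcp_to_grasp behind it (tcp_to_grasp is the distance from the TCP to the grasp point, in mm); z points along the fingers, y is the direction in which the jaws open and shut (so a half turn about z gives the same grasp; the last joint's range is limited). The gripper opens to 92 mm and grips with 3 to 60 N. Pads are 19 mm wide; open, the fingers measure 130 mm over their backs; the gripper's body (75 mm by 190 mm) begins 47 mm behind the grasp point.
Start: joints at [-80.672, 19.595, 87.324, -0, 73.075, -8.365], TCP at [159.578, -500.18, 226.741] pointing down, gripper open.
Joint ranges: [-145.02, 145.02], [-44.19, 115.74], [2.07, 154.8], [-57.11, 237.11], [16.16, 152.29], [-177.93, 177.93]. Speed limits (degrees/s): [147.25, 147.25, 180, 180, 180, 180].

INTERFACE

Orientations are given as [roll, pitch, yaw] about the fixed x, y, z axes, in that order (R = Rz(yaw) Ry(pitch) Rx(roll)).
In Python, from workcell import * gives the robot as it stands. The module is installed in compiled form; this text tells all that it offers.
- The arm moves only by the tool move_arm, never from a script. Its argument "commands" is text: rows parted by semicolons, each of 5 numbers parted by spaces: the closure in counts, from 0 (fully open) to 255 (shut), then the shift along the tool's x, y, z in units of 25 mm (1.0 is 25 mm), then the turn about the tool's z in units of 5 degrees (1.0 is 5 degrees). A call has exactly 5 rows; each row is the pose to reach, as a shift and turn from the pose commanded when the call began, along the tool's axes at that moment; what a row does not reach only later rows make up. A row lasts 1/12 s, in which the tool goes at most 41.7 mm and 7.16 degrees, less where a joint would pass 70% of its speed; a pose out of reach is approached as far as the arm can. A call with a gripper value outside its range is refused whole. The fingers move at their own pace and stop on an object; "force" is the grip in N (left out, the last holds). Time passes only in rows, so rows that repeat a pose let the fingers close, or fill a call up. It gives the time, the measured TCP pose, the force and the opening at its end, in the units of the state.
- state(): the state, without advancing time (a new reading comes with each control period).
- grab_frame(name): name is "side" or "top" or "wrist"; returns (picture, depth): 480x640x3 uint8, red, green, blue; 480x640 float32, mm along the optical axis (not along the pixel's ray), 0 where there is no reading.
- calibration(name): a dict with "camera_matrix" (3x3 intrinsics, pixels), "world_from_camera" (4x4, takes a point from camera to world coordinates). Camera axes: x right, y up, looking along -z (the intrinsics and any distortion apply to the point x, -y, -z); pixel columns grow to the right and rows downward; lengths in mm; the calibration is good to about 2 mm. A picture is of the moment at which its call begins: read the wrist's pose just before it. calibration takes no time and is no camera call; for the wrist camera it gives the pose at the moment of the call.
- job_done(): hands the job in, once; it reports no verdict.
The state is a dict: "clock": time; "q": joint angles; "dq": joint speeds; "effort": joint torques, N m; "tcp_pos": TCP position; "tool_rot": TCP orientation; "contact_force": force on the tool from outside, world axes, zero at the start; "torque": the same for the moment, N m; "opening": finger opening in mm.
Only numpy, scipy, OpenCV 4.12 (cv2) and the standard library are available. Lean on these libraries where they do the work, as an engineer would, in place of code of your own. Each camera call takes 0.05 s, during which the arm holds its last target. There are 200 camera calls.

TASK

Lift the label roll off the battery pack's grip fin and set it flat in the shallow tray. Then take the pack by its fin, rock it side to side until both of the dock's stiff cheeks are pushed well back and let go of it, only then lift it straight up and finish still holding it upright, directly over the dock and just clear of it (its foot a few centimetres above the cheeks). Leave everything else where it is.

Things in the scene. Friction and masses are not known exactly. Their poses are not given: they have to be found in the camera images.
- roll_center (a point): Plain white paper label roll: a ring 60 mm outside diameter, 38 mm bore, 50 mm tall, 100 g. It starts standing, bore upright, over the pack's grip fin, resting on the pack's flat top and hiding the fin (the fin's top is 8 mm below the roll's top). The point is its centre, 25 mm above its underside; z is the bore's axis.
- pack_grip (a point): Centre of the grip fin of the black battery pack that stands in the dock (pack 137 mm tall, about 300 g). The fin is 12 mm thick along the pack's x, 30 mm wide along its y, 42 mm tall. The point is 118 mm above the pack's underside, 19 mm below the fin's top, 23 mm above the pack's flat top (60 mm in x, 34 mm in y). Axes parallel to the dock's when seated, z up.
- pack_foot (a point): Centre of the pack's underside: a runner 12 mm wide in y, 56 mm long in x, on which the pack can lean to either y side. Seated, it is 12 mm above the table. The pack is 60 mm in x; in y it is 44 mm thick up to 68 mm above this point and 34 mm thick above that, which leaves a 5 mm shoulder on each y side.
- dock: Charging dock fixed to the table, 110 mm in its x, 130 mm in its y, one bay in the middle. Origin: centre of its underside, on the table, under the bay; z up. Seat 12 mm up; kerbs and end walls (60 mm up) locate the pack's foot with 1.5 to 2 mm play. A metal cheek on each y side, top 94 mm up (highest part), hooks 4 mm over the pack's shoulder, 2.5 mm above it: no straight pull frees it.
- cheek_left (a joint): How far the cheek on the dock's +y side is pushed back along +y, in m: 0 (hooked over the pack) to 0.007 (stop). Clear of a centred pack from 0.004; with both at the stop the pack lifts straight out, 3 mm to spare each side. Leaning the pack towards a cheek pushes it back: about 0.12 rad of lean about the foot pushes it fully. Stiff: moves at about 8 N and stays where it is left.
- cheek_right (a joint): The same for the cheek on the dock's -y side, pushed back along -y: 0 to 0.007 m.
- tray: Shallow open blue tray fixed to the table, 180 mm in its x, 240 mm in its y, 20 mm tall, walls and floor 4 mm thick. Origin: centre of its underside, on the table. The jar stands in its +y end; the rest is free.
- jar_c (a point): Small jar, 38 mm diameter, 45 mm tall, standing in the tray. The point is its centre, half-way up. Leave it alone.
- vial: Small bottle, 26 mm diameter, 50 mm tall, standing on the table between the dock and the tray, on the robot's side. Origin at its underside. Leave it alone.
- carton: Low carton 90 x 40 x 35 mm on the table between the dock and the tray, on the far side. Origin at the centre of its underside. Leave it alone.
- sanitiser: Bottle 60 mm diameter, 160 mm tall, to the left. Origin at its underside. Leave it alone.
- cup: Cup 72 mm diameter, 90 mm tall, to the right. Origin at its underside. Leave it alone.
- tape: Roll of tape lying flat at the far side, 90 mm diameter, 25 mm tall. Origin at the centre of its underside. Leave it alone.
Mind the look-alikes: they are no part of the job. Leave any red look-alike of the part that bears roll_center alone. What is shaped like the part that bears pack_grip but yellow is not meant.

How it is judged (in metres and radians):
On the way, in this order (a step that is already met when the one before it is completed fails the run):
1. the label roll lies flat in the tray, let go (x of roll_center in the frame of tray between -0.085 and 0.085 m and y of roll_center in the frame of tray between -0.115 and 0.115 m and z of roll_center in the frame of tray between 0.02 and 0.036 m and angle between roll_center's own z axis and vertical below 0.15 rad and contact force between roll and the fingers below 0.1 N), for 0.2 s.
2. the pack has been rocked against both cheeks (each pushed back more than 3 mm) while its foot is still down in the bay (value of joint each of cheek_left, cheek_right above 0.003 m and z of pack_foot in the frame of dock below 0.04 m), for 0.05 s.
At the end, for the whole second after the job is handed in: The pack is held still by the fingers, upright within 0.2 rad, not touching the dock, its foot 5 to 66 mm above the cheeks' tops and within 35 mm of the bay's centre in plan; both cheeks stand pushed back by more than 3 mm; the label roll lies flat (within 0.15 rad) inside the tray (z of pack_foot in the frame of dock between 0.099 and 0.16 m and horizontal distance between pack_foot and dock below 0.035 m and angle between pack_grip's own z axis and vertical below 0.2 rad and contact force between pack and the fingers above 1 N and contact force between pack and dock below 0.05 N and linear speed of pack below 0.03 m/s and value of joint each of cheek_left, cheek_right above 0.003 m and x of roll_center in the frame of tray between -0.085 and 0.085 m and y of roll_center in the frame of tray between -0.115 and 0.115 m and z of roll_center in the frame of tray between 0.02 and 0.036 m and angle between roll_center's own z axis and vertical below 0.15 rad); the arm keeps its last pose, push and grip.
It fails at once if another thing is shifted by more than 30 mm or tipped over (distance of any of jar_c, vial, carton, sanitiser, cup, tape from where it was at the start of the episode above 0.03 m or angle between any of jar_c, vial, carton, sanitiser, cup, tape's own z axis and vertical above 0.5 rad).
It also fails if it takes over 69 s, if anything falls off the work surface, if the arm or the gripper's body presses on something with over 40 N, if the wrist force passes 120 N, or if a joint passes its speed limit or range.

## Working session

There is one attempt and no reset: what is moved stays moved. The work goes in short steps, Python scripts to look and compute and a tool call to move; the robot and the scene stay as the last step left them, time stands still between calls to the robot, and variables do not carry over. Pictures are saved under pics/ and viewed, on a budget of 10 in all, crops included, one or two more only if the job needs it, and the job is handed in when it is done.

Besides the shell and the picture viewer there is one more tool, called after "Emit:" as a command line: name --argument value ..., lists and objects as JSON in quotes. move_arm: Moves the arm, as the interface text tells. Its arguments: {"type":"object","properties":{"commands":{"type":"string"},"force":{"type":"number"}},"required":["commands"]}

```bash
mkdir -p pics; cat > h.py <<'E'
from workcell import *
import numpy as np, cv2
def grab(n):
    c=calibration(n); p,d=grab_frame(n)
    return p,d,np.array(c["camera_matrix"]),np.array(c["world_from_camera"]),c
def world(u,v,depth,K,T):
    x=(u-K[0,2])/K[0,0]*depth; y=(v-K[1,2])/K[1,1]*depth
    return (T@np.array([x,-y,-depth,np.ones_like(x)]).reshape(4,-1))[:3].T
def ray(u,v,K,T,z):
    o=T[:3,3]; d=T[:3,:3]@np.array([(u-K[0,2])/K[0,0],-(v-K[1,2])/K[1,1],-1]); return o+d*(z-o[2])/d[2]
def cloud(d,K,T):
    v,u=np.mgrid[:480,:640]; P=world(u.ravel().astype(float),v.ravel().astype(float),d.ravel().astype(float),K,T).reshape(480,640,3); P[d<=0]=np.nan; return P
E
python3 - <<'E'
from h import *
print(state())
for n in ["top","side"]:
    p,d,K,T,c=grab(n); cv2.imwrite(f"pics/{n}0.png",p[...,::-1]); np.savez(f"{n}0.npz",p=p,d=d,K=K,T=T); print(n,c)
E
```

```text
{'clock': 0.0, 'q': array([-8.06735537e+01,  1.96349233e+01,  8.73776459e+01, -6.78756444e-04,
        7.30749872e+01, -8.36393417e+00]), 'dq': array([ 0.13527316,  0.0512754 , -0.0721431 ,  0.01613732,  0.07188195,
        0.04222075]), 'effort': array([ 1.23204492e-03, -4.31236696e+01, -2.44217420e+01,  7.18587474e-02,
        5.58153796e-02, -1.36976014e-04]), 'tcp_pos': array([ 159.4943289 , -499.75271409,  226.05614415]), 'tool_rot': array([-1.79913280e+02, -1.20938268e-02,  1.76905695e+01]), 'contact_force': array([-0.6632129 ,  0.49526615,  0.85667449]), 'torque': array([-0.01721945, -0.0295872 , -0.02961537]), 'opening': 91.77409485568033}
top {'camera_matrix': array([[478.14951932,   0.        , 319.29685165],
       [  0.        , 478.14951932, 238.90854125],
       [  0.        ,   0.        ,   1.        ]]), 'world_from_camera': array([[ 1.52355479e-02,  9.88621094e-01, -1.49653634e-01,
         4.34654580e+02],
       [-9.99775363e-01,  1.28567304e-02, -1.68501792e-02,
        -1.10371280e+01],
       [-1.47343862e-02,  1.49876738e-01,  9.88594892e-01,
         1.06894719e+03],
       [ 0.00000000e+00,  0.00000000e+00,  0.00000000e+00,
         1.00000000e+00]])}
side {'camera_matrix': array([[436.82447062,   0.        , 323.15369528],
       [  0.        , 436.82447062, 233.89469944],
       [  0.        ,   0.        ,   1.        ]]), 'world_from_camera': array([[-9.59157921e-01,  1.67254605e-01, -2.28127112e-01,
         3.42338539e+02],
       [-2.82444911e-01, -6.10526952e-01,  7.39920072e-01,
         7.92065689e+02],
       [-1.55227107e-02,  7.74133540e-01,  6.32831974e-01,
         7.92057356e+02],
       [ 0.00000000e+00,  0.00000000e+00,  0.00000000e+00,
         1.00000000e+00]])}
```

View pics/top0.png

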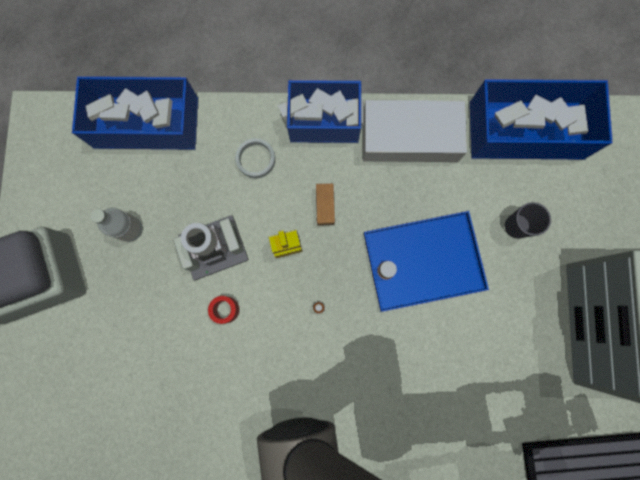

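View pics/side0.png

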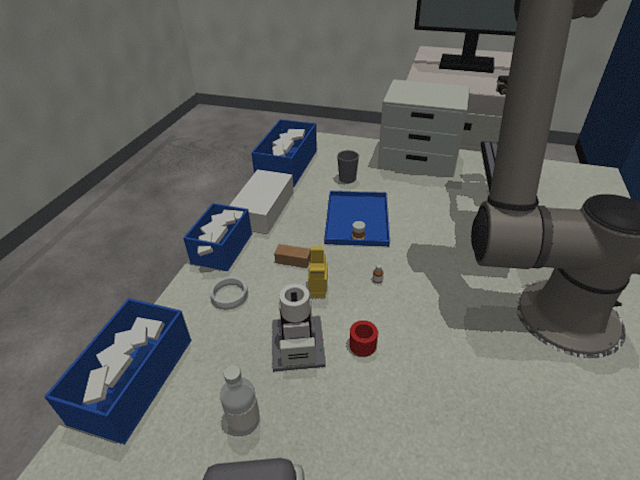

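The top view shows two rings: the white one at (198,238), standing in the dock on the black pack, and a red one at (223,309), which is the look-alike. There are also two packs: the black one under the white ring at (198,238), and a yellow one at (285,243), which is not meant. The tray is at (427,262), with the jar at (388,269). I'll measure next and confirm in a crop.

```bash
python3 - <<'E'
from h import *
for n in ["top","side"]:
    z=np.load(n+"0.npz"); p,d,K,T=z["p"],z["d"],z["K"],z["T"]; P=cloud(d,K,T); hsv=cv2.cvtColor(p,cv2.COLOR_RGB2HSV)
    X,Y,Z=P[...,0],P[...,1],P[...,2]
    cx={"top":(198,238),"side":(294,300)}[n]
    v,u=np.mgrid[:480,:640]; near=(abs(u-cx[0])<60)&(abs(v-cx[1])<70)
    m=near&(Z>150)&(Z<170)&(hsv[...,1]<60)
    (c,s,a)=cv2.minAreaRect(P[m][:,:2].astype(np.float32)); print(n,"roll",c,s,a,np.median(Z[m]),m.sum())
    m=near&(Z>88)&(Z<100)&(hsv[...,2]>100); nl,L,st,ce=cv2.connectedComponentsWithStats(m.astype(np.uint8))
    for i in range(1,nl):
        if st[i,4]>25: print(" cheek",ce[i],cv2.minAreaRect(P[L==i][:,:2].astype(np.float32)),np.median(Z[L==i]))
    m=near&(Z>7)&(Z<105); print(" dock",cv2.minAreaRect(P[m][:,:2].astype(np.float32)))
    b=(hsv[...,0]>100)&(hsv[...,0]<125)&(hsv[...,1]>150)&(Z<30)&(v>180)&(v<320)&(u>{"top":350,"side":310}[n])&(u<500)
    m2=b&(Z>15); 
    print(" tray",cv2.minAreaRect(P[b][:,:2].astype(np.float32)),np.median(Z[b&(Z<12)]), np.percentile(Z[b],98))
    if n=="top": j=near; m=(Z>38)&(Z<60)&(abs(u-388)<18)&(abs(v-269)<18); print(" jar",np.nanmean(P[m],0)); m=(Z>30)&(abs(u-285)<22)&(abs(v-243)<22); print(" yellow",np.nanmin(P[m],0),np.nanmax(P[m],0)); m=(Z>30)&(abs(u-318)<12)&(abs(v-307)<12); print(" vial",np.nanmean(P[m],0)); 
a=cv2.resize(cv2.imread("pics/top0.png")[190:340,150:310],None,fx=3.5,fy=3.5,interpolation=2)
b=cv2.resize(cv2.imread("pics/side0.png")[250:390,240:400],None,fx=3.5*.7,fy=3.5*.7,interpolation=2)
o=np.zeros((525,560+392-152,3),np.uint8); a=cv2.resize(a,(400,375)); o[:375,:400]=a; b=cv2.resize(b,(400,350)); o[:350,400:]=b; cv2.imwrite("pics/crop1.png",o[:376])
E
```

```text
top roll (573.4338989257812, 243.4853973388672) (58.438961029052734, 58.731632232666016) 63.98995590209961 157.46128069399697 527
 cheek [217.63333333 246.23333333] ((565.2374877929688, 214.30198669433594), (10.478357315063477, 15.784026145935059), 75.52626037597656) 96.70433996767656
 dock ((593.7882690429688, 280.86358642578125), (310.6250305175781, 270.3359680175781), 1.4387577772140503)
 tray ((549.27978515625, -226.4283447265625), (176.41659545898438, 238.29624938964844), 12.218424797058105) 4.831252007974399 20.865918507317666
 jar [ 526.9331798  -140.86738062   49.63002688]
 yellow [549.98163019  43.85071191  30.7368435 ] [603.9104963  109.94143007 141.58888076]
 vial [444.24192421   5.94308031  39.46425202]
side roll (590.6216430664062, 323.9881896972656) (223.04286193847656, 57.89632034301758) 76.86749267578125 158.3158819228231 511
 cheek [317.09166667 266.58333333] ((573.6266479492188, 95.57911682128906), (32.625484466552734, 31.754047393798828), 16.367321014404297) 96.97483702589858
 cheek [297.53846154 325.17307692] ((563.5203857421875, 271.98828125), (50.67725372314453, 11.268133163452148), 27.658203125) 98.63933232680967
 dock ((641.1910400390625, 101.57896423339844), (318.25628662109375, 456.2628479003906), 15.317703247070312)
 tray ((389.69964599609375, -280.14007568359375), (538.8467407226562, 262.74530029296875), 18.826679229736328) 6.68181102788958 22.441160646443123
```

View pics/crop1.png

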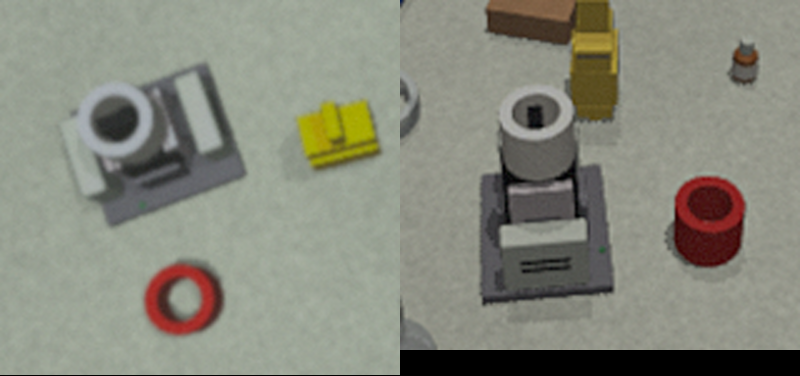

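The crop confirms it. The white ring at top-view (198,238) sits on the black pack with the fin inside its bore, as described. The red ring (223,309) and yellow pack (285,243) stay untouched. Now I'll plan the approach.

```bash
cat >> h.py <<'E'
def units(p0,yaw0,p1,yaw1):
    "shift units in tool axes (tool pointing down) and turn units"
    a=np.radians(yaw0); d=np.array(p1,float)-p0
    R=np.array([[np.cos(a),np.sin(a),0],[np.sin(a),-np.cos(a),0],[0,0,-1]])
    return np.round(np.r_[R.T@d/25,-(yaw1-yaw0)/5],2)
def go(p1,yaw1):
    s=state(); n=units(s["tcp_pos"],s["tool_rot"][2],p1,yaw1); print("tcp",s["tcp_pos"].round(1),"rot",s["tool_rot"].round(2),"->",n); return n
E
python3 - <<'E'
from h import *
s=state(); p=s["tcp_pos"]; y=s["tool_rot"][2]
try: print("tcp_to_grasp",tcp_to_grasp)
except Exception as e: print(e)
print("wrist in tcp", s["tcp_pos"], np.array(calibration("wrist")["world_from_camera"]).round(2))
W=[((240,-330,260),52),((340,-150,300),86),((450,0,330),109),((530,150,330),109),((545,205,320),109)]
for q,yy in W: print(units(p,y,q,yy)); p,y=np.array(q,float),yy
E
```

```text
tcp_to_grasp 18.8
wrist in tcp [ 159.50972462 -499.81066828  226.13206849] [[ 3.0000e-01  9.2000e-01  2.5000e-01  2.2517e+02]
 [-9.5000e-01  2.9000e-01  8.0000e-02 -4.7792e+02]
 [ 0.0000e+00 -2.6000e-01  9.7000e-01  3.8356e+02]
 [ 0.0000e+00  0.0000e+00  0.0000e+00  1.0000e+00]]
[ 5.13 -5.49 -1.35 -6.86]
[ 8.14 -1.28 -1.6  -6.8 ]
[ 6.29  3.97 -1.2  -4.6 ]
[4.63 4.98 0.   0.  ]
[1.88 1.28 0.4  0.  ]
```

Emit:
move_arm --commands "0 1.03 -1.1 -0.27 -1.37; 0 2.05 -2.2 -0.54 -2.74; 0 3.08 -3.3 -0.81 -4.11; 0 4.1 -4.4 -1.08 -5.48; 0 5.13 -5.5 -1.35 -6.86"

```text
clock: 0.52
tcp_pos: [240.2, -328.4, 260.4]
tool_rot: [-180.0, -0.0, 52.3]
contact_force: [1.4, -0.1, 0.7]
opening: 91.7
```

Emit:
move_arm --commands "0 1.6 -0.26 -0.3 -1.36; 0 3.2 -0.5 -0.6 -2.7; 0 4.9 -0.77 -0.96 -4.1; 0 6.5 -1 -1.28 -5.4; 0 8.1 -1.3 -1.6 -6.8"

```text
clock: 0.93
tcp_pos: [338.7, -150.1, 300.5]
tool_rot: [180.0, 0.0, 86.3]
contact_force: [1.1, -1.1, -0.2]
opening: 91.4
```

Emit:
move_arm --commands "0 1.2 0.8 -0.2 -0.9; 0 2.5 1.6 -0.5 -1.8; 0 3.8 2.4 -0.7 -2.7; 0 5 3.2 -1 -3.6; 0 6.3 4 -1.2 -4.6"

```text
clock: 1.35
tcp_pos: [449.8, -0.1, 330.6]
tool_rot: [180.0, 0.0, 109.2]
contact_force: [0.3, -0.7, 0.5]
opening: 92.1
```

```bash
python3 - <<'E'
from h import *
n=go((573,243,330),109); print(state()["clock"])
E
```

```text
tcp [ 4.498e+02 -1.000e-01  3.306e+02] rot [1.7999e+02 3.0000e-02 1.0923e+02] -> [7.56 7.86 0.02 0.05]
1.35
```

Emit:
move_arm --commands "0 0.9 0.9 0 0; 0 1.8 1.9 0 0; 0 2.7 2.8 0 0; 0 3.6 3.8 0 0; 0 4.5 4.7 0 0"

```text
clock: 1.77
tcp_pos: [524.0, 144.4, 329.6]
tool_rot: [-180.0, -0.0, 109.0]
contact_force: [1.1, -0.3, -0.0]
opening: 91.7
```

Emit:
move_arm --commands "0 0.9 0.9 0 0; 0 1.8 1.9 0 0; 0 2.6 2.7 0 0; 0 3.06 3.16 0 0; 0 3.06 3.16 0 0"

```text
clock: 2.18
tcp_pos: [573.8, 243.7, 328.2]
tool_rot: [-179.9, -0.1, 109.2]
contact_force: [0.6, 1.1, -0.2]
opening: 91.8
```

```bash
python3 - <<'E'
from h import *
s=state(); p,d,K,T,c=grab("wrist"); print(s["tcp_pos"],s["tool_rot"])
np.savez("wrist1.npz",p=p,d=d,K=K,T=T); cv2.imwrite("pics/w1.png",p[...,::-1])
P=cloud(d,K,T); Z=P[...,2]; hsv=cv2.cvtColor(p,cv2.COLOR_RGB2HSV)
def rect(m,nm):
    nl,L,st,ce=cv2.connectedComponentsWithStats(m.astype(np.uint8))
    for i in range(1,nl):
        if st[i,4]>300: r=cv2.minAreaRect(P[L==i][:,:2].astype(np.float32)); print(nm,ce[i].round(),st[i,4],np.round(r[0],1),np.round(r[1],1),round(r[2],1),"z",np.median(Z[L==i]).round(1))
rect((Z>153)&(Z<163),"roll"); rect((Z>140)&(Z<152),"fin"); rect((Z>90)&(Z<98.5),"cheek"); rect((Z>102)&(Z<112),"packtop"); rect((Z>6)&(Z<100),"dock")
E
```

```text
[573.82028594 243.67999069 328.20960306] [-1.79889348e+02 -5.27216260e-02  1.09167751e+02]
roll [454.   8.] 611 [616.1 432.4] [27.6 13.8] 17.6 z 159.0
roll [324. 213.] 2029 [573.  245.5] [58.6 58.3] 19.7 z 156.4
fin [325. 211.] 431 [573.8 246.4] [12.  29.7] 20.6 z 148.4
cheek [594. 130.] 1239 [806.2 397.3] [194.2   7.3] 89.7 z 94.8
cheek [614. 182.] 2085 [856.4 373.3] [62.1 76. ] 1.6 z 94.0
cheek [325. 176.] 370 [566.3 268.8] [54.6 14.3] 21.7 z 96.9
packtop [427.  33.] 913 [614.8 430.3] [54.6 38.5] 4.1 z 106.8
dock [407.  49.] 1510 [608.7 424.8] [30.6 59.4] 70.9 z 69.8
dock [590. 141.] 16976 [866.6 419.9] [128.2 239.6] 0.0 z 68.5
dock [325. 181.] 5841 [573.9 246. ] [110.  129.8] 21.7 z 59.3
dock [206. 182.] 2015 [436.7 212.4] [58.9 59.3] 75.6 z 48.6
dock [285. 296.] 787 [572.  101.1] [44.6 16.6] 12.6 z 47.8
dock [327. 369.] 1030 [664.9  12.4] [96.5 35.2] 25.2 z 25.3
dock [476. 471.] 370 [896.3 -51.8] [39.2 68.8] 31.3 z 82.3
```

View pics/w1.png

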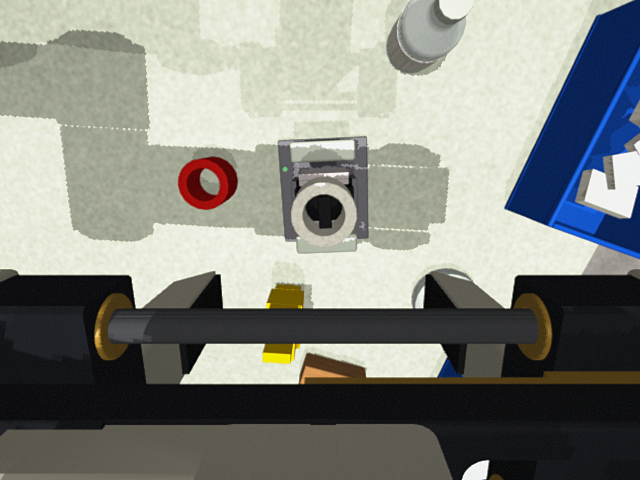

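The wrist view shows the white roll at (324,213) with the fin in its bore, and the dock around (325,190). The dock is at (574,246) with yaw 21.7°. The fin centre is (573.8,246.4), its top at 148.4 mm, and the roll's top is at 156.4 mm. Both match the text.

```bash
python3 - <<'E'
from h import *
go((573.5,246,117),111.7)
E
```

```text
tcp [573.3 242.  328.6] rot [-179.87   -0.    109.12] -> [ 0.15  0.06  8.46 -0.52]
```

Emit:
move_arm --commands "0 0.1 0.05 1.2 -0.25; 0 0.12 0.05 2.5 -0.5; 0 0.12 0.05 3.7 -0.52; 0 0.12 0.05 4.8 -0.52; 0 0.12 0.05 5.8 -0.52" --force 12

```text
clock: 2.65
tcp_pos: [572.6, 242.5, 183.5]
tool_rot: [-179.9, 0.0, 111.5]
contact_force: [0.2, -0.4, 0.3]
opening: 91.6
```

Emit:
move_arm --commands "0 0 0 0.8 0; 0 0 0 1.5 0; 0 0 0 2.1 0; 0 0 0 2.5 0; 0 0 0 2.64 0"

```text
clock: 3.07
tcp_pos: [572.6, 242.8, 117.6]
tool_rot: [-179.8, -0.0, 111.5]
contact_force: [-0.7, -0.1, 0.5]
opening: 91.8
```

Emit:
move_arm --commands "255 0 0 0 0; 255 0 0 0 0; 255 0 0 0 0; 255 0 0 0 0; 255 0 0 0 0"

```text
clock: 3.48
tcp_pos: [573.9, 244.1, 119.9]
tool_rot: [179.9, 0.0, 111.6]
contact_force: [-0.7, -0.3, -0.2]
opening: 63.2
```

Emit:
move_arm --commands "255 0 0 0 0; 255 0 0 0 0; 255 0 0 0 0; 255 0 0 0 0; 255 0 0 0 0"

```text
clock: 3.9
tcp_pos: [574.0, 244.1, 119.7]
tool_rot: [179.9, 0.0, 111.6]
contact_force: [-0.6, 0.3, 5.2]
opening: 60.1
```

Emit:
move_arm --commands "255 0 0 -0.3 0; 255 0 0 -0.8 0; 255 0 0 -1.4 0; 255 0 0 -2 0; 255 0 0 -2.6 0"

```text
clock: 4.32
tcp_pos: [573.0, 243.8, 184.4]
tool_rot: [-179.9, -0.0, 111.6]
contact_force: [0.3, -0.7, -1.2]
opening: 59.9
```

Emit:
move_arm --commands "255 0 0 -0.6 0; 255 0 0 -1.2 0; 255 0 0 -1.7 0; 255 0 0 -2 0; 255 0 0 -2 0"

```text
clock: 4.73
tcp_pos: [574.0, 244.1, 235.7]
tool_rot: [179.9, 0.0, 111.6]
contact_force: [0.1, -0.9, -0.8]
opening: 60.1
```

```bash
python3 - <<'E'
from h import *
p,d,K,T,c=grab("top"); cv2.imwrite("pics/top2.png",p[...,::-1]); P=cloud(d,K,T);Z=P[...,2]; hsv=cv2.cvtColor(p,cv2.COLOR_RGB2HSV)
# tray rims
u=np.arange(640)[None,:]
b=(hsv[...,0]>100)&(hsv[...,0]<130)&(hsv[...,1]>130)&(Z<30)&(abs(P[...,0]-549)<170)&(abs(P[...,1]+226)<180)
print("tray",cv2.minAreaRect(P[b][:,:2].astype(np.float32)))
print(state()["opening"])
# target: dist from tray centre toward -y end by 45mm
c=np.array([549.3,-226.4]); a=np.radians(12.2); t=c-45*np.array([-np.sin(a),np.cos(a)]); print("target",t)
s=state(); y=s["tool_rot"][2]; q=s["tcp_pos"]
W=[((560,60,225),102),((555,-110,225),102),((*t,200),102),((*t,60),102)]
for w,yy in [(W[0][0],102)]+W[1:]: print(units(q,y,w,yy)); q,y=np.array(w,float),yy
E
```

```text
tray ((549.375244140625, -226.84405517578125), (177.42417907714844, 238.9525146484375), 12.260350227355957)
59.961956258393236
target [ 558.80961584 -270.38371524]
[-6.64 -3.21  0.38  1.92]
[-6.61 -1.61  0.    0.  ]
[-6.31 -1.18  1.    0.  ]
[0.  0.  5.6 0. ]
```

Emit:
move_arm --commands "255 -1 -0.5 0 0.3; 255 -2.4 -1.2 0 0.7; 255 -3.8 -1.8 0 1.1; 255 -5.2 -2.5 0.2 1.5; 255 -6.64 -3.2 0.38 1.9"

```text
clock: 5.2
tcp_pos: [559.2, 58.8, 223.3]
tool_rot: [-179.9, -0.0, 102.0]
contact_force: [0.8, 0.1, -1.4]
opening: 59.8
```

Emit:
move_arm --commands "255 -1.3 -0.32 0 0; 255 -2.6 -0.64 0 0; 255 -4 -0.96 0 0; 255 -5.3 -1.3 0 0; 255 -6.6 -1.6 0 0"

```text
clock: 5.62
tcp_pos: [554.7, -111.1, 223.3]
tool_rot: [-179.9, -0.1, 102.1]
contact_force: [-0.4, 0.8, -1.0]
opening: 60.1
```

Emit:
move_arm --commands "255 -1.3 -0.24 0 0; 255 -2.6 -0.48 0.2 0; 255 -4 -0.75 0.5 0; 255 -5.3 -1 0.8 0; 255 -6.3 -1.18 1 0"

```text
clock: 6.03
tcp_pos: [558.7, -272.0, 197.3]
tool_rot: [-179.9, -0.1, 102.0]
contact_force: [-0.4, -0.3, -1.0]
opening: 59.8
```

Emit:
move_arm --commands "255 0 0 1.2 0; 255 0 0 2.4 0; 255 0 0 3.6 0; 255 0 0 4.8 0; 255 0 0 5.6 0"

```text
clock: 6.45
tcp_pos: [557.7, -268.5, 55.2]
tool_rot: [-179.7, -0.2, 102.1]
contact_force: [-0.1, -0.2, -0.8]
opening: 60.2
```

```bash
python3 - <<'E'
from h import *
go((558.8,-270.4,18),102); s=state(); print(s["clock"],s["opening"])
E
```

```text
tcp [ 557.7 -268.5   55.2] rot [-179.75   -0.25  102.07] -> [-0.08  0.03  1.49  0.01]
6.45 60.19118767217935
```

Emit:
move_arm --commands "255 0 0 0.4 0; 255 0 0 0.8 0; 255 0 0 1.1 0; 255 0 0 1.3 0; 255 0 0 1.3 0"

```text
clock: 6.87
tcp_pos: [559.8, -269.7, 26.8]
tool_rot: [-180.0, -0.0, 102.1]
contact_force: [-0.1, 0.6, 0.5]
opening: 60.2
```

Emit:
move_arm --commands "255 0 0 0.05 0; 255 0 0 0.1 0; 255 0 0 0.1 0; 255 0 0 0.1 0; 255 0 0 0.1 0"

```text
clock: 7.28
tcp_pos: [560.1, -269.9, 25.1]
tool_rot: [180.0, 0.0, 102.1]
contact_force: [0.1, 0.6, -0.8]
opening: 60.4
```

Emit:
move_arm --commands "255 0 0 0.1 0; 255 0 0 0.2 0; 255 0 0 0.28 0; 255 0 0 0.28 0; 255 0 0 0.28 0"

```text
clock: 7.7
tcp_pos: [559.8, -269.7, 17.4]
tool_rot: [-180.0, -0.0, 102.1]
contact_force: [-0.8, 0.3, -0.4]
opening: 60.0
```

Emit:
move_arm --commands "255 0 0 0.04 0; 255 0 0 0.08 0; 255 0 0 0.08 0; 255 0 0 0.08 0; 255 0 0 0.08 0"

```text
clock: 8.12
tcp_pos: [560.0, -269.8, 16.8]
tool_rot: [180.0, 0.0, 102.1]
contact_force: [-2.7, 2.0, 6.2]
opening: 60.3
```

Contact (6 N). Release, then rise.

Emit:
move_arm --commands "0 0 0 0 0; 0 0 0 0 0; 0 0 0 0 0; 0 0 0 0 0; 0 0 0 0 0"

```text
clock: 8.53
tcp_pos: [559.8, -269.7, 15.5]
tool_rot: [-180.0, -0.0, 102.1]
contact_force: [0.3, 0.3, 0.5]
opening: 88.7
```

Emit:
move_arm --commands "0 0 0 -0.3 0; 0 0 0 -1 0; 0 0 0 -2.2 0; 0 0 0 -3.6 0; 0 0 0 -5 0"

```text
clock: 8.95
tcp_pos: [559.5, -269.5, 142.1]
tool_rot: [-180.0, -0.0, 102.1]
contact_force: [0.9, -0.3, -0.8]
opening: 91.6
```

Emit:
move_arm --commands "0 0 0 -0.8 0; 0 0 0 -1.6 0; 0 0 0 -2.4 0; 0 0 0 -3 0; 0 0 0 -3 0"

```text
clock: 9.37
tcp_pos: [561.2, -270.5, 220.0]
tool_rot: [179.7, 0.3, 102.1]
contact_force: [1.0, 0.5, 0.3]
opening: 91.7
```

```bash
python3 - <<'E'
from h import *
p,d,K,T,c=grab("wrist"); cv2.imwrite("pics/w2.png",p[...,::-1]); P=cloud(d,K,T);Z=P[...,2]
m=(abs(P[...,0]-559)<50)&(abs(P[...,1]+270)<45)&(Z>45)&(Z<75); print("roll in tray",cv2.minAreaRect(P[m][:,:2].astype(np.float32)),np.percentile(Z[m],[5,50,95]))
s=state(); q,y=s["tcp_pos"],s["tool_rot"][2]; print(q,y,s["opening"])
for w,yy in [((555,-110,230),102),((560,60,240),106),((573.9,246.2,230),111.7),((573.9,246.2,115),111.7)]: print(units(q,y,w,yy)); q,y=np.array(w,float),yy
E
```

```text
roll in tray ((558.7186889648438, -268.71380615234375), (58.517208099365234, 58.579654693603516), 14.415019035339355) [50.46913931 53.34341341 54.64414263]
[ 560.52352256 -270.12540086  217.7008799 ] 102.09128930042982 91.95822619213493
[ 6.31  1.13 -0.49  0.02]
[ 6.61  1.61 -0.4  -0.8 ]
[ 7.01  2.59  0.4  -1.14]
[ 0.   0.   4.6 -0. ]
```

View pics/w2.png

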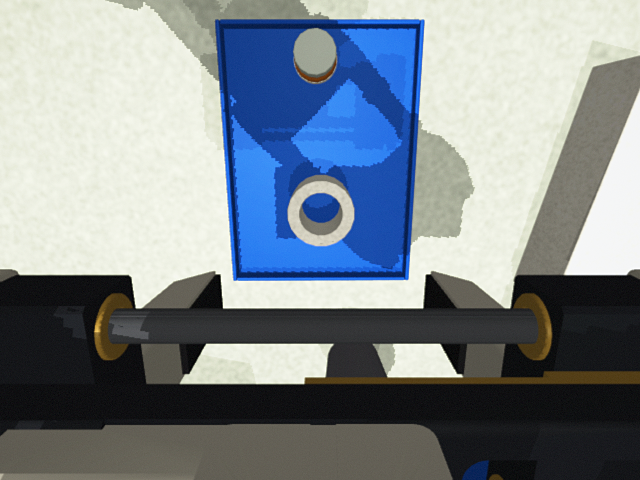

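The wrist view shows the white roll standing flat in the tray at (321,212), with its top at about 54 mm. The jar at (315,55) is untouched. Returning to the pack.

Emit:
move_arm --commands "0 1.2 0.2 -0.1 0; 0 2.5 0.45 -0.3 0; 0 3.8 0.7 -0.5 0; 0 5.1 0.9 -0.5 0; 0 6.3 1.13 -0.5 0"

```text
clock: 9.83
tcp_pos: [553.6, -108.0, 227.0]
tool_rot: [-179.9, -0.1, 102.1]
contact_force: [-0.1, -0.8, -0.7]
opening: 91.8
```

Emit:
move_arm --commands "0 1.3 0.3 -0.1 -0.2; 0 2.6 0.6 -0.2 -0.4; 0 4 1 -0.3 -0.6; 0 5.3 1.3 -0.4 -0.8; 0 6.6 1.6 -0.4 -0.8"

```text
clock: 10.25
tcp_pos: [558.4, 61.7, 237.2]
tool_rot: [-179.9, -0.0, 106.2]
contact_force: [1.5, 1.1, 0.2]
opening: 92.0
```

Emit:
move_arm --commands "0 1.5 0.55 0.1 -0.3; 0 3 1.1 0.2 -0.6; 0 4.5 1.65 0.3 -0.9; 0 6 2.2 0.4 -1.14; 0 7 2.6 0.4 -1.14"

```text
clock: 10.67
tcp_pos: [571.6, 249.4, 225.8]
tool_rot: [-179.8, -0.1, 112.0]
contact_force: [-0.0, -0.1, 0.4]
opening: 91.7
```

Emit:
move_arm --commands "0 0 0 0 0; 0 0 0 0 0; 0 0 0 0 0; 0 0 0 0 0; 0 0 0 0 0"

```text
clock: 11.08
tcp_pos: [573.1, 244.7, 228.0]
tool_rot: [-180.0, 0.0, 111.7]
contact_force: [-0.2, -0.4, 0.2]
opening: 92.0
```

```bash
cat >> h.py <<'E'
DC=np.array([573.9,246.0]); DA=np.radians(21.7); DR=np.array([[np.cos(DA),np.sin(DA)],[-np.sin(DA),np.cos(DA)]])
def indock(P): return (P[...,:2]-DC)@DR.T
def scan(n="wrist",save=None):
    p,d,K,T,c=grab(n); P=cloud(d,K,T); Z=P[...,2]; D=indock(P); near=(abs(D[...,0])<50)&(abs(D[...,1])<75)
    if save: cv2.imwrite(save,p[...,::-1])
    for nm,lo,hi in [("fin",140,152),("packtop",102,111),("cheek+",90,99),("cheek-",90,99),("base",6,16)]:
        m=near&(Z>lo)&(Z<hi)
        if nm=="cheek+": m&=D[...,1]>0
        if nm=="cheek-": m&=D[...,1]<0
        if m.sum()>30:
            q=D[m]; print(nm,m.sum(),"dock x",np.percentile(q[:,0],[1,50,99]).round(1),"y",np.percentile(q[:,1],[1,50,99]).round(1),"z",np.median(Z[m]).round(1),"rect",[np.round(r,1) for r in cv2.minAreaRect(P[m][:,:2].astype(np.float32))])
E
python3 - <<'E'
from h import *
scan(); s=go((573.9,246.2,112),111.7)
E
```

```text
fin 820 dock x [-5.4  0.5  5.9] y [-13.9   1.9  15.4] z 148.4 rect [array([573.9, 246.7]), array([11.4, 29.9]), np.float64(21.6)]
packtop 2736 dock x [-29.4  -3.3  29.5] y [-16.7   1.7  17.3] z 106.5 rect [array([573.9, 246.2]), array([60. , 34.5]), np.float64(21.6)]
cheek+ 1261 dock x [-25.7   0.1  25.6] y [17.  25.1 31.3] z 96.4 rect [array([565.2, 268.5]), array([58.5, 14.6]), np.float64(21.7)]
cheek- 584 dock x [-25.7  -7.1  25.3] y [-30.5 -25.2 -21. ] z 97.0 rect [array([583.5, 222. ]), array([52. , 10.1]), np.float64(21.9)]
base 2897 dock x [-49.8 -19.2  49.8] y [-62.1  22.6  64.2] z 11.5 rect [array([573.7, 246.4]), array([100. , 129.3]), np.float64(21.7)]
tcp [573.2 244.8 228.2] rot [-1.7999e+02  1.0000e-02  1.1169e+02] -> [ 0.04  0.05  4.65 -0.  ]
```

Emit:
move_arm --commands "0 0.04 0.05 0.8 0; 0 0.04 0.05 1.8 0; 0 0.04 0.05 2.7 0; 0 0.04 0.05 3.5 0; 0 0.04 0.05 4 0" --force 35

```text
clock: 11.55
tcp_pos: [573.0, 246.2, 125.9]
tool_rot: [-179.8, -0.0, 111.7]
contact_force: [0.1, 0.1, -1.2]
opening: 91.5
```

Emit:
move_arm --commands "0 0 0 0.3 0; 0 0 0 0.55 0; 255 0 0 0.6 0; 255 0 0 0.6 0; 255 0 0 0.6 0"

```text
clock: 11.97
tcp_pos: [574.4, 247.5, 114.1]
tool_rot: [179.9, 0.0, 111.8]
contact_force: [0.0, 0.2, -0.0]
opening: 76.4
```

Emit:
move_arm --commands "255 0 0 0 0; 255 0 0 0 0; 255 0 0 0 0; 255 0 0 0 0; 255 0 0 0 0"

```text
clock: 12.38
tcp_pos: [573.8, 247.5, 113.3]
tool_rot: [180.0, 0.0, 111.8]
contact_force: [1.0, -0.5, 0.3]
opening: 43.4
```

Emit:
move_arm --commands "255 0 0 0 0; 255 0 0 0 0; 255 0 0 0 0; 255 0 0 0 0; 255 0 0 0 0"

```text
clock: 12.8
tcp_pos: [573.8, 247.5, 113.0]
tool_rot: [-180.0, 0.0, 111.8]
contact_force: [0.2, 0.6, -0.1]
opening: 11.9
```

Emit:
move_arm --commands "255 0 0 0 0; 255 0 0 0 0; 255 0 0 0 0; 255 0 0 0 0; 255 0 0 0 0"

```text
clock: 13.22
tcp_pos: [573.8, 247.5, 113.1]
tool_rot: [-180.0, 0.0, 111.8]
contact_force: [0.2, -0.5, 0.1]
opening: 11.5
```

Emit:
move_arm --commands "255 0.06 0 0 0; 255 0.12 0 0 0; 255 0.18 0 0 0; 255 0.24 0 0 0; 255 0.3 0 0 0"

```text
clock: 13.63
tcp_pos: [572.1, 251.7, 113.3]
tool_rot: [-180.0, 0.3, 111.8]
contact_force: [3.4, -11.3, 2.3]
opening: 11.5
```

Emit:
move_arm --commands "255 0.06 0 0 0; 255 0.12 0 0 0; 255 0.18 0 0 0; 255 0.24 0 0 0; 255 0.28 0 0 0"

```text
clock: 14.05
tcp_pos: [569.6, 258.1, 113.8]
tool_rot: [180.0, 0.3, 111.8]
contact_force: [2.5, -10.6, 2.6]
opening: 11.6
```

```bash
python3 - <<'E'
from h import *
scan("wrist","pics/w3.png"); scan("side"); s=state(); print(indock(s["tcp_pos"]),s["contact_force"],s["torque"])
E
```

```text
fin 1807 dock x [-10.2   0.2  10.3] y [-2.5  9.  27.2] z 149.4 rect [array([571.3, 258.9]), array([21.8, 31.4]), np.float64(32.6)]
packtop 1563 dock x [-29.1  -0.2  29.1] y [20.3 24.1 26. ] z 106.3 rect [array([565.3, 267.4]), array([59.5,  6.3]), np.float64(21.5)]
cheek+ 3161 dock x [-26.5   0.2  26.1] y [24.6 32.1 37.8] z 96.3 rect [array([562.3, 275.1]), array([59.2, 13.9]), np.float64(21.7)]
base 2823 dock x [-49.8  -2.5  49.8] y [-13.8  32.2  65.3] z 11.4 rect [array([564.9, 268.6]), array([100.,  82.]), np.float64(21.7)]
fin 121 dock x [-22.4  -1.   22.4] y [ 8.6 24.4 27.9] z 148.3 rect [array([568.3, 263.1]), array([46.2, 20.9]), np.float64(26.9)]
packtop 194 dock x [-30.6   0.3  28.9] y [-3.8 22.3 35.2] z 108.6 rect [array([566.8, 261. ]), array([60. , 43.2]), np.float64(19.7)]
cheek+ 137 dock x [-28.3   0.4  27.9] y [22.9 36.2 39.3] z 95.8 rect [array([562.4, 275.1]), array([56.8, 16.7]), np.float64(20.7)]
base 634 dock x [-49.6  -3.1  49.2] y [-62.4  34.2  66.5] z 13.8 rect [array([574.1, 243.8]), array([ 99.3, 138.6]), np.float64(21.2)]
[ 0.49163903 12.96404508] [  2.32627401 -10.40467592   2.54144583] [-2.20794042 -0.62058155 -0.05881873]
```

Emit:
move_arm --commands "255 0.04 0 0 0; 255 0.06 0 0 0; 255 0.06 0 0 0; 255 0 0 0 0; 255 -0.1 0 0 0"

```text
clock: 14.57
tcp_pos: [569.5, 258.1, 113.3]
tool_rot: [180.0, 0.0, 111.8]
contact_force: [0.6, 0.7, -2.5]
opening: 11.9
```

Emit:
move_arm --commands "255 -0.1 0 0 0; 255 -0.2 0 0 0; 255 -0.3 0 0 0; 255 -0.4 0 0 0; 255 -0.5 0 0 0"

```text
clock: 14.98
tcp_pos: [573.3, 248.7, 113.4]
tool_rot: [180.0, -0.2, 111.8]
contact_force: [-2.9, 5.8, 1.1]
opening: 11.9
```

Emit:
move_arm --commands "255 -0.08 0 0 0; 255 -0.16 0 0 0; 255 -0.24 0 0 0; 255 -0.32 0 0 0; 255 -0.4 0 0 0"

```text
clock: 15.4
tcp_pos: [576.5, 240.9, 114.1]
tool_rot: [180.0, -0.3, 111.8]
contact_force: [-5.9, 9.9, 6.3]
opening: 11.5
```

Emit:
move_arm --commands "255 -0.06 0 0 0; 255 -0.12 0 0 0; 255 -0.18 0 0 0; 255 -0.24 0 0 0; 255 -0.28 0 0 0"

```text
clock: 15.82
tcp_pos: [578.7, 235.4, 114.3]
tool_rot: [179.9, -0.4, 111.8]
contact_force: [-7.7, 16.3, 7.4]
opening: 12.0
```

```bash
python3 - <<'E'
from h import *
scan("wrist","pics/w4.png"); scan("side","pics/s4.png"); scan("top"); s=state(); print(indock(s["tcp_pos"]),s["contact_force"],s["torque"])
E
```

```text
fin 1819 dock x [-10.4   0.2  10.5] y [-27.2  -1.6   3. ] z 148.8 rect [array([578.2, 234.5]), array([23.1, 31.4]), np.float64(20.2)]
packtop 3141 dock x [-29.3  -0.2  29.2] y [-3.3  4.5  8.4] z 108.9 rect [array([572.9, 248.3]), array([60.1, 12.5]), np.float64(21.7)]
cheek+ 3748 dock x [-26.4   0.3  26.8] y [ 8.4 30.6 38.4] z 96.1 rect [array([565.3, 267.6]), array([59.4, 30.5]), np.float64(21.8)]
base 2701 dock x [-49.9 -31.3  49.9] y [-36.9  27.9  65.2] z 11.5 rect [array([569.3, 257.6]), array([100.1, 105.3]), np.float64(21.8)]
fin 110 dock x [-24.   -0.8  23.1] y [-21.2  -0.6   4.1] z 146.4 rect [array([575.8, 237.5]), array([47.3, 25.2]), np.float64(14.5)]
packtop 188 dock x [-30.3  -3.6  28.7] y [-23.7   5.6  36.8] z 109.0 rect [array([570.3, 252.7]), array([60. , 62.9]), np.float64(22.4)]
cheek+ 196 dock x [-29.3  -0.9  27.9] y [ 6.7 26.2 39.7] z 95.1 rect [array([565.9, 267.1]), array([59.2, 34.6]), np.float64(20.6)]
base 643 dock x [-49.7  -4.1  49.1] y [-62.5  33.   66.2] z 13.7 rect [array([572.9, 247.6]), array([ 99.4, 130.5]), np.float64(21.4)]
cheek- 68 dock x [-26.1   5.1  25.8] y [-39.  -35.6 -27.6] z 97.1 rect [array([586.1, 215. ]), array([52. , 11.6]), np.float64(21.4)]
base 274 dock x [-49.5 -35.3  49.6] y [-65.7 -42.1 -16.6] z 12.7 rect [array([588.7, 208.8]), array([99.9, 51.7]), np.float64(21.7)]
[  0.55224096 -11.52186207] [-7.8086173  14.03542992  5.61964872] [ 2.55809899  1.26697333 -0.05394389]
```

Emit:
move_arm --commands "255 -0.04 0 0 0; 255 -0.08 0 0 0; 255 -0.12 0 0 0; 255 -0.14 0 0 0; 255 -0.14 0 0 0"

```text
clock: 16.38
tcp_pos: [579.8, 232.7, 114.7]
tool_rot: [179.9, -0.4, 111.8]
contact_force: [-8.4, 15.5, 8.9]
opening: 12.0
```

```bash
python3 - <<'E'
from h import *
scan("top"); s=state(); print(indock(s["tcp_pos"]),s["contact_force"],s["opening"])
z=np.load("top0.npz"); P=cloud(z["d"],z["K"],z["T"]); D=indock(P); m=(abs(D[...,0])<50)&(D[...,1]<0)&(D[...,1]>-75)&(P[...,2]>90)&(P[...,2]<99); print("baseline",np.percentile(D[m][:,1],[1,50,99]))
E
```

```text
cheek- 41 dock x [-25.7  -0.6  24.7] y [-39.2 -37.9 -30.7] z 97.1 rect [array([586.3, 213.5]), array([50.5,  8.7]), np.float64(22.3)]
base 260 dock x [-49.7 -34.7  49.3] y [-65.8 -45.5 -20.8] z 12.6 rect [array([589.3, 206.8]), array([99.5, 47.9]), np.float64(22.2)]
[  0.58764684 -14.54023287] [-8.0412766  14.63325813  8.89522229] 11.962351408017293
baseline [-32.19357168 -27.63526296  -4.33214606]
```

Both cheeks are back about 7 mm by measurement. Re-centring the pack.

Emit:
move_arm --commands "255 0.15 0 0 0; 255 0.3 0 0 0; 255 0.45 0 0 0; 255 0.6 0 0 0; 255 0.78 0 0 0"

```text
clock: 16.85
tcp_pos: [575.5, 244.2, 113.4]
tool_rot: [180.0, 0.2, 111.8]
contact_force: [1.8, -5.9, 1.7]
opening: 11.7
```

Emit:
move_arm --commands "255 0 0 0 0; 255 0 0 0 0; 255 0 0 0 0; 255 0 0 0 0; 255 0 0 0 0"

```text
clock: 17.27
tcp_pos: [575.2, 244.9, 113.3]
tool_rot: [180.0, 0.1, 111.8]
contact_force: [2.6, -5.4, 1.0]
opening: 11.5
```

```bash
python3 - <<'E'
from h import *
scan("wrist","pics/w5.png"); scan("side","pics/s5.png"); scan("top"); s=state(); print(s["tcp_pos"],indock(s["tcp_pos"]),s["contact_force"],s["torque"])
a=cv2.imread("pics/w5.png"); b=cv2.imread("pics/s5.png")[250:390,220:380]
cv2.imwrite("pics/c5.png",np.hstack([cv2.resize(a[100:340,180:460],(400,343)),cv2.resize(b,(392,343),interpolation=2)]))
E
```

```text
fin 1805 dock x [-10.    0.5  10.6] y [-16.1  -4.1  13.8] z 148.7 rect [array([574.7, 244.9]), array([22.5, 30.6]), np.float64(21.0)]
packtop 2709 dock x [-28.9   0.5  29.5] y [ 6.6 13.5 17. ] z 107.4 rect [array([569.7, 257. ]), array([60.1, 11.3]), np.float64(22.1)]
cheek+ 3673 dock x [-26.1   0.   26.6] y [16.6 30.8 38.5] z 95.7 rect [array([563.9, 271.7]), array([59.1, 22.3]), np.float64(21.5)]
base 2902 dock x [-49.8  -4.8  49.9] y [-27.7  30.   65.2] z 11.4 rect [array([567.5, 262.2]), array([100. ,  95.7]), np.float64(21.7)]
fin 129 dock x [-23.3   0.2  22.2] y [-6.7  9.8 14.1] z 147.6 rect [array([572.6, 248.5]), array([46.9, 22.6]), np.float64(18.9)]
packtop 228 dock x [-29.8  -4.4  28.6] y [-15.5  12.5  35.1] z 109.1 rect [array([569.2, 255.7]), array([59.3, 56. ]), np.float64(21.5)]
cheek+ 197 dock x [-28.9  -0.6  28.2] y [14.5 26.4 39.7] z 95.1 rect [array([564.2, 270.8]), array([59.1, 26.5]), np.float64(22.5)]
base 646 dock x [-49.8  -3.1  49.1] y [-62.5  35.5  66.4] z 13.7 rect [array([573.4, 247. ]), array([ 99.8, 131.5]), np.float64(21.7)]
cheek- 131 dock x [-28.7  -4.   25.5] y [-38.9 -30.8 -16.5] z 95.9 rect [array([580.6, 221.8]), array([58.9, 32.7]), np.float64(13.4)]
base 306 dock x [-49.7 -37.2  49.5] y [-65.8 -38.2  -5. ] z 12.7 rect [array([587.2, 212.3]), array([101. ,  62.2]), np.float64(19.8)]
[575.15849859 244.91887069 113.26216831] [ 0.76956798 -1.46983823] [ 2.67545957 -3.63213912  1.0255162 ] [-1.22461423 -0.62793984  0.01962388]
```

View pics/c5.png

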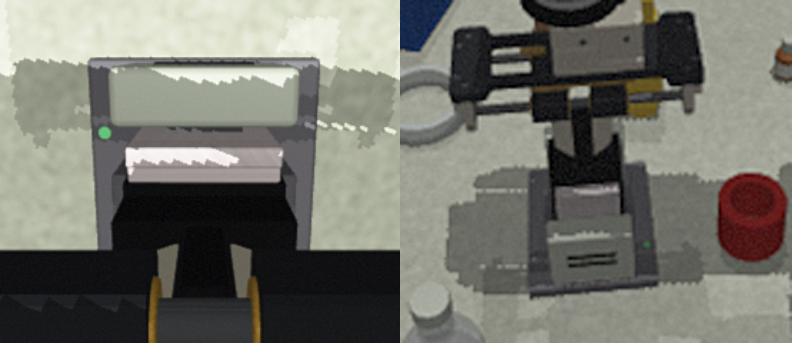

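The crop shows the fin gripped and the pack nearly upright. The +y cheek is pushed back, with a clear gap to the shoulder at (200,165). I'll nudge +1.5 mm and lift slowly.

Emit:
move_arm --commands "255 0.06 0 0 0; 255 0.06 0 0 0; 255 0.06 0 -0.05 0; 255 0.06 0 -0.12 0; 255 0.06 0 -0.2 0"

```text
clock: 17.83
tcp_pos: [573.6, 246.5, 117.0]
tool_rot: [-179.9, 0.0, 111.8]
contact_force: [-0.5, 0.0, -2.5]
opening: 12.1
```

Emit:
move_arm --commands "255 0 0 -0.1 0; 255 0 0 -0.2 0; 255 0 0 -0.3 0; 255 0 0 -0.4 0; 255 0 0 -0.5 0"

```text
clock: 18.25
tcp_pos: [573.7, 247.6, 130.9]
tool_rot: [180.0, -0.0, 111.8]
contact_force: [-0.4, -0.8, -2.5]
opening: 11.7
```

Emit:
move_arm --commands "255 0 0 -0.2 0; 255 0 0 -0.4 0; 255 0 0 -0.6 0; 255 0 0 -0.8 0; 255 0 0 -1 0"

```text
clock: 18.67
tcp_pos: [573.9, 247.3, 156.2]
tool_rot: [180.0, 0.0, 111.8]
contact_force: [0.9, -1.9, -4.5]
opening: 11.9
```

Emit:
move_arm --commands "255 0 0 -0.3 0; 255 0 0 -0.6 0; 255 0 0 -0.9 0; 255 0 0 -1.2 0; 255 0 0 -1.5 0"

```text
clock: 19.08
tcp_pos: [573.8, 247.9, 194.3]
tool_rot: [180.0, -0.0, 111.8]
contact_force: [-0.6, 0.0, -2.2]
opening: 11.4
```

Emit:
move_arm --commands "255 0 0 -0.3 0; 255 0 0 -0.6 0; 255 0 0 -0.9 0; 255 0 0 -1.2 0; 255 0 0 -1.4 0"

```text
clock: 19.5
tcp_pos: [574.0, 247.6, 229.3]
tool_rot: [179.9, 0.0, 111.8]
contact_force: [0.2, -0.9, -3.2]
opening: 11.4
```

Emit:
move_arm --commands "255 0 0 0 0; 255 0 0 0 0; 255 0 0 0 0; 255 0 0 0 0; 255 0 0 0 0"

```text
clock: 19.92
tcp_pos: [573.6, 247.4, 227.6]
tool_rot: [-179.9, 0.0, 111.8]
contact_force: [0.1, 0.8, -2.0]
opening: 11.8
```

```bash
python3 - <<'E'
from h import *
s=state(); print(s["tcp_pos"],indock(s["tcp_pos"]),s["contact_force"],s["opening"],s["clock"])
p,d,K,T,c=grab("wrist"); P=cloud(d,K,T); D=indock(P); Z=P[...,2]; near=(abs(D[...,0])<40)&(abs(D[...,1])<50)
m=near&(Z>200)&(Z<240)&(abs(D[...,0])<29)&(D[...,1]>3)&(D[...,1]<16); A=np.c_[D[m],np.ones(m.sum())]; 
r=np.linalg.lstsq(A,Z[m],rcond=None)[0]; print("packtop plane slopes x,y",r,m.sum())
for n in ("wrist","side","top"):
    p,d,K,T,c=grab(n); P=cloud(d,K,T); D=indock(P); Z=P[...,2]; near=(abs(D[...,0])<40)&(abs(D[...,1])<60)
    cv2.imwrite(f"pics/{n}6.png",p[...,::-1])
    for sg in (1,-1):
        m=near&(Z>90)&(Z<99)&(sg*D[...,1]>15); print(n,"cheek",sg,m.sum(),np.percentile(D[m][:,1],[1,50,99]).round(1) if m.sum()>10 else "")
    if n=="side": m=near&(Z>100)&(Z<235)&(p.max(2)<90); print("dark pack z range",np.percentile(Z[m],[0.5,2,50,98]))
    if n=="top": 
        m=(abs(P[...,0]-559)<50)&(abs(P[...,1]+270)<45)&(Z>45)&(Z<75); print("roll",cv2.minAreaRect(P[m][:,:2].astype(np.float32)),np.median(Z[m]))
a=cv2.imread("pics/side6.png")[130:390,190:430]; b=cv2.imread("pics/top6.png")
cv2.imwrite("pics/c6.png",np.hstack([cv2.resize(a,(400,433),interpolation=2),cv2.resize(b[150:350,100:285],(400,433))]))
E
```

```text
[573.57693593 247.40667916 227.55869019] [0.21994571 1.42644332] [ 0.05008582  0.75792342 -2.00637914] 11.793163788431055 19.9167
packtop plane slopes x,y [-7.43896569e-04  7.43280850e-02  2.23616252e+02] 1611
wrist cheek 1 1127 [25.2 32.2 38.3]
wrist cheek -1 0 
side cheek 1 109 [24.9 37.2 40. ]
side cheek -1 0 
dark pack z range [135.55187908 138.33389625 196.76405023 229.48417319]
top cheek 1 0 
top cheek -1 127 [-38.8 -31.1 -25.8]
roll ((558.830078125, -268.8392639160156), (57.710227966308594, 59.004425048828125), 2.198106288909912) 54.23427612326918
```

View pics/c6.png

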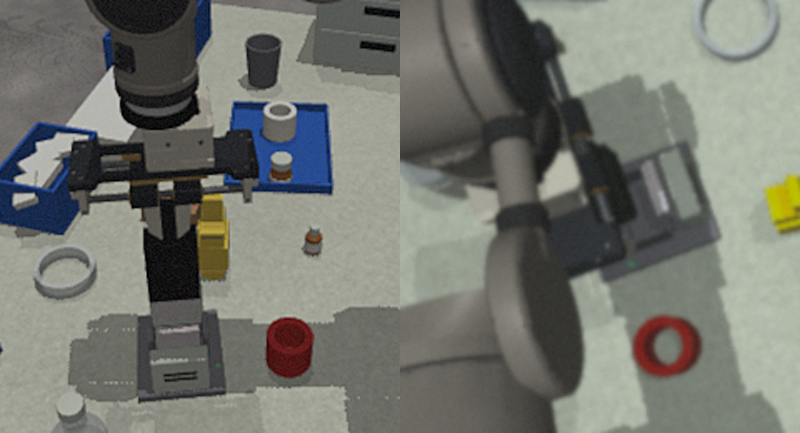

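The side crop shows the pack held upright above the empty bay, with the roll in the tray at (279,120). The foot is at about 128 mm and the tilt about 0.07 rad. Both cheeks are still back about 7 mm. Handing in.

```bash
python3 -c "
from h import *
print(job_done())"
```

```text
the job is handed in; nothing more can be done
None
```

The job is handed in at about 20 s of the 69 s allowed. `job_done()` gives no verdict, so what follows is from my own last checks.

I lifted the white roll off the fin and set it down in the tray. Then I gripped the black pack by its fin, rocked it against both cheeks, re-centred it and lifted it straight up about 115 mm.

| Check | Measured | Limit |
|---|---|---|
| Roll | in the tray, about 47 mm from its centre, top at 54 mm, i.e. flat on the floor | flat and inside the tray |
| Cheek pushed back | left about 7 mm, right about 6.5–7 mm | more than 3 mm each |
| Pack foot above the table | about 128 mm | 99–160 mm |
| Pack tilt | about 0.07 rad | below 0.2 rad |
| Tool position off the dock centre | about 1.5 mm | 35 mm |

- **Disagreement:** the side camera put the lowest dark pixels of the pack at about 136 mm. I put that down to the lower edge of the pack being lighter, not dark. Either height is within the limits.
- **Not fully checked:** each cheek was last seen from only one side, the left by the wrist and side cameras and the right by the top camera. I did not re-measure the other objects at the end. In the last pictures the red roll, yellow pack, jar, vial and cup showed no visible change, and I made no contact with them. The carton wasn't visible there.

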